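# Lock the tube block on the frame jig

## Task

Take the spring stud with the wing grip out of the wooden rack and drop its hammer head through the slot in the tube block's foot into the jig beam's T-slot, wing across the beam. Slide it along so that its shank pushes the tube block up against the beam's end stop, and hold it firmly home there for a moment with a steady 12 to 20 N. Then press the stud down against its spring, turn it a quarter turn clockwise (seen from above) and let it spring up locked, wing in line with the beam and block still tight to the stop, never forcing it and leaving the other studs, the jar and the bracket shell where they are.

Things in the scene. Friction and masses are not known exactly. Their poses are not given: they have to be found in the camera images.
- rail: Aluminium jig beam 310 x 90 x 40 mm high (all sizes in mm), fixed. Origin: underside, on the slot's centre line; +x along the slot to the dark end stop (face at x 145). T-slot: mouth 18 wide, lips 8 thick, channel below 29.2 wide, 11 high (floor 19 under the top). A head turned square under the lips jams on the channel walls at about 95 deg
- block (a joint): Travel (m) of the dark steel tube block along the beam's +x: 0.040 = against the end stop; starts at 0 to 0.028. Stiff sliding, about 5 N to move. Foot plate 196 x 50 x 8 mm lies on the beam; slot through it 18 wide, 70 long, over the T-slot. V saddle with strapped tube (top 53 above the beam, 70 or more ahead of the seat) stands on its +x end
- seat (a point): On the tube block: top face of the foot (8 mm above the beam, 48 above the bench), where the stud's axis lies when its shank meets the slot's +x end; axes as the beam's. The slot's clear opening runs from x -63.5 to +6.5 of here, so the 28 long head drops in with the stud's axis at x -48 to -9
- stud_grip (a point): Centre of the spring stud's black wing grip: wing 14 (x) x 52 (y) x 26 mm high, z up. Under it: wing's underside 13, sprung collar dia 32 underside 38, head top 51, head bottom 59. Shank dia 13. Head 28 (x, square to the wing) x 15.5 (y), two corners cut: under the lips it turns only clockwise. Collar spring: 4 N to start, 1 N per mm, 9 travel. 0.23 kg
- rack: Wooden rack 210 (y) x 60 x 24 mm high, fixed, origin under its centre; three pockets 18.5 (y) x 31, 18 deep, 70 apart along its y, hold three studs upright in any order, the wing along the rack, head bottom 6 above the bench. Lift the wing stud straight up
- tbolt: Bystander in the rack: T-bolt with hexagon nut and washer, 70 mm high, origin under its head. Leave it
- knobstud: Bystander in the rack: T-stud with a round black knob dia 34, 63 mm high, origin under its head. Leave it
- shell: Bystander: short steel tube (bracket shell) dia 42, 68 mm high, upright by the beam; origin under it
- flux: Bystander: white jar dia 60, 75 mm high, by the beam; origin under it
Mind the look-alikes: they are no part of the job. What is shaped like the part that bears stud_grip but pink is not meant.

How it is judged (in metres and radians):
On the way, in this order (a step that is already met when the one before it is completed fails the run):
1. the stud's head is down through the foot's slot in the T-slot, wing across the beam, collar on the foot (z of stud_grip in the frame of rail below 0.0885 m and y of stud_grip in the frame of rail between -0.004 and 0.004 m and x of stud_grip in the frame of seat between -0.06 and 0.004 m and angle between the x axis of stud_grip and the x axis of rail, either way round below 0.25 rad), for 0.1 s.
2. the stud, not yet pressed down or turned, holds the block firmly against the end stop (value of joint block above 0.0385 m and contact force between stud and block above 10 N and x of stud_grip in the frame of seat above -0.004 m and z of stud_grip in the frame of rail above 0.084 m and angle between the x axis of stud_grip and the x axis of rail, either way round below 0.25 rad), for 0.2 s.
At the end, for the whole second after the job is handed in: Block within 1.5 mm of the end stop, stud's axis within 4 mm of the seat, wing within 15 deg of the beam's line, grip centre 81.5 to 84.5 mm above the beam's underside (head sprung up under the lips: 83; not yet locked: 86), stud upright within 6 deg, at rest (value of joint block above 0.0385 m and x of stud_grip in the frame of seat above -0.004 m and angle between the x axis of stud_grip and the x axis of rail, either way round above 1.3 rad and z of stud_grip in the frame of rail between 0.0815 and 0.0845 m and angle between stud_grip's own z axis and vertical below 0.1 rad and linear speed of stud below 0.02 m/s); the robot touches nothing.
It fails at once if the stud is wrenched against the beam with more than 60 N (contact force between stud and rail above 60 N).
It fails at once if the stud is forced against the tube block with more than 25 N (contact force between stud and block above 25 N).
It fails at once if another stud in the rack, the jar or the bracket shell is moved by more than 25 mm (distance of any of tbolt, knobstud, shell, flux from where it was at the start of the episode above 0.025 m).
It also fails if it takes over 72 s, if anything falls off the work surface, if the arm or the gripper's body presses on something with over 40 N, if the wrist force passes 120 N, or if a joint passes its speed limit or range.

## Robot

A 6-joint arm with a two-finger parallel gripper is mounted at the origin on the work surface. World frame = base frame: x ahead of the robot, y to its left, z up, the work surface at z = 0. Lengths are in mm, angles in rad, forces in N, time in s.
With the tool pointing down it reaches from about 400 to 925 mm from the base axis. Payload 12.5 kg.
Tool frame: the origin (TCP) lies at the very end of the fingers, on their centre line; the grasp point (between the pads) lies 19 mm behind it; z points along the fingers, x is the direction in which the jaws open and shut, and the axes are right-handed (so a half turn about z gives the same grasp; the last joint's range is limited). The gripper opens to 95 mm and grips with 3 to 60 N. Pads are 20 mm wide; open, the fingers measure 119 mm over their backs; the gripper's body (75 mm by 180 mm) begins 59 mm behind the grasp point.
Start: joints at [1.227, 0.491, 1.559, -0, 1.092, -0.106], TCP at [147.21, 607.434, 214.661] pointing down, gripper open.
Joint ranges: [-3.1, 3.1], [-0.84, 2.19], [0.05, 2.79], [-1.13, 4.28], [0.06, 2.93], [-2.69, 2.69]. Speed limits (rad/s): [2.22, 2.22, 2.79, 3.14, 3.14, 3.14].

## Interface

Orientations are given as [roll, pitch, yaw] about the fixed x, y, z axes, in that order (R = Rz(yaw) Ry(pitch) Rx(roll)).
In Python, from cell import state, viewer, ticket, look_for, regions_of gives the robot as it stands.
- The arm moves only by the shell command python3 -m inch 'ROWS'. ROWS is JSON, a list of rows, each a list of 7 numbers: the turn, a rotation vector about the world's x, y, z in degrees, then the shift along the world's x, y, z in mm, then the opening, from -1 (shut) to 1 (fully open). In form: [[rx, ry, rz, tx, ty, tz, hand], ...]. A call has 1 to 10 rows; each row shifts and turns the commanded pose from where the row before left it; what a row does not reach is not made up. A row lasts 1/10 s, in which the tool goes at most 50 mm and 8.59 degrees, less where a joint would pass 70% of its speed; a pose out of reach is approached as far as the arm can. A call with a gripper value outside its range is refused whole. The fingers move at their own pace and stop on an object; the grip force is fixed at half the most. Time passes only in rows, so rows that do not move let the fingers close. It gives the time, the measured TCP pose, the force and the opening at its end, in the units of the state.
- state(): the state, without advancing time (a new reading comes with each control period).
- viewer.read_camera(name): name is "scene" or "top"; returns a dict with "color" (384x512x3 uint8, red, green, blue), "depth" (384x512 float32, mm along the optical axis (not along the pixel's ray), 0 where there is no reading), "fx", "fy", "cx", "cy" (pixels), "dist_coeffs" ([k1, k2, p1, p2, k3] as OpenCV has them; the pictures are not rectified), "position" and "orientation" of the camera in the world. Camera axes: x right, y down, z forward; pixel columns grow to the right and rows downward; lengths in mm; the calibration is good to about 2 mm. A picture is of the moment at which its call begins.
- ticket.job_done(): hands the job in, once; it reports no verdict.
Trained networks look in the newest picture that a camera, given by its name, has taken for a name from the list of things; names that differ only in an ending like _2 or _b are one class to them, and where a whole thing is asked for, a point or a joint stands for the part that bears it (a point fixed in the world has none). Each returns a list of dicts, best first, with "score" (0 to 1); they miss things now and then, are a little off and sometimes report something else, mostly with a low value. They report only what shows in the picture. A call takes as long as a camera call. They do not tell look-alikes from the thing itself.
- look_for(name, camera): "box" ([left, top, right, bottom] as shares, 0 to 1, of the picture: columns of its width, rows of its height, round what is visible of it).
- regions_of(name, camera): "pixels" (384x512 bool, what is visible of it) and "box" ([left, top, right, bottom] as shares, 0 to 1, of the picture: columns of its width, rows of its height, round what is visible of it).
The state is a dict: "t": time; "joints": joint angles; "qvel": joint speeds; "tau": joint torques, N m; "eef_pos": TCP position; "tcp_rot": TCP orientation; "ft_force": force on the tool from outside, world axes, zero at the start; "moment": the same for the moment, N m; "opening": opening from 0.0 (shut) to 1.0 (fully open).
Only numpy, scipy, OpenCV 4.12 (cv2) and the standard library are available. Lean on these libraries where they do the work, as an engineer would, in place of code of your own. Each camera call takes 0.05 s, during which the arm holds its last target. There are 200 camera calls.

## Working session

There is one attempt and no reset: what is moved stays moved. The work goes in short steps, Python scripts to look and compute and a shell command to move; the robot and the scene stay as the last step left them, time stands still between calls to the robot, and variables do not carry over. Pictures are saved under pics/ and viewed, on a budget of 10 in all, crops included, one or two more only if the job needs it, and the job is handed in when it is done.

```bash
ls; mkdir -p pics
cat > h.py <<'E'
import numpy as np, cv2
from cell import state, viewer, ticket, look_for, regions_of
from scipy.spatial.transform import Rotation as R
def cam(n):
    c=viewer.read_camera(n); o=np.array(c["orientation"],float)
    c["R"]=R.from_euler('xyz',o).as_matrix() if o.shape==(3,) else (o if o.shape==(3,3) else None)
    c["K"]=np.array([[c["fx"],0,c["cx"]],[0,c["fy"],c["cy"]],[0,0,1]]); return c
def rays(c,uv):
    p=cv2.undistortPoints(np.array(uv,float).reshape(-1,1,2),c["K"],np.array(c["dist_coeffs"],float))[:,0]
    return np.c_[p,np.ones(len(p))]
def atz(c,uv,z):
    d=rays(c,uv)@c["R"].T; p=np.array(c["position"],float)
    return p+d*((z-p[2])/d[:,2])[:,None]
def cloud(c,mask):
    v,u=np.nonzero(mask&(c["depth"]>0)); d=c["depth"][v,u]
    return (rays(c,np.c_[u,v])*d[:,None])@c["R"].T+np.array(c["position"],float)
def proj(c,P):
    r,_=cv2.Rodrigues(c["R"].T); t=-c["R"].T@np.array(c["position"],float)
    return cv2.projectPoints(np.array(P,float).reshape(-1,1,3),r,t,c["K"],np.array(c["dist_coeffs"],float))[0][:,0]
E
python3 - <<'E'
from h import *
print(state())
for n in("top","scene"):
    c=cam(n); print(n,c["position"],c["orientation"],c["fx"],c["dist_coeffs"])
    cv2.imwrite(f"pics/{n}0.png",c["color"][:,:,::-1])
    for k in("rail","block","stud_grip","rack","tbolt","knobstud","shell","flux"):
        for r in regions_of(k,n)[:3]:
            P=cloud(c,r["pixels"]); 
            print(k,round(r["score"],2),np.round(np.array(r["box"])*[512,384,512,384]),np.round(np.median(P,0)),np.round(np.percentile(P,[2,98],axis=0)).tolist() if len(P) else 0)
E
```

```text
pics
{'t': 0.0, 'joints': array([ 1.22738508e+00,  4.91513753e-01,  1.55945166e+00,  8.39747185e-06,
        1.09171136e+00, -1.05585610e-01]), 'qvel': array([ 5.98532061e-04,  8.15904190e-05, -1.80099642e-04, -1.20711306e-03,
        1.92795563e-03, -1.81356470e-03]), 'tau': array([ 2.40480033e-03, -6.12640214e+01, -2.58178210e+01,  6.93633920e-02,
        4.82752465e-02, -8.12989288e-05]), 'eef_pos': array([147.12672549, 607.18020563, 214.08945162]), 'tcp_rot': array([-3.14147099e+00,  1.07729233e-03,  1.33296688e+00]), 'ft_force': array([-0.80510601, -0.47601371,  0.14064751]), 'moment': array([ 0.01217043, -0.04296466,  0.0362548 ]), 'opening': 1.000319082448951}
top [398.13485196 -55.15002274 979.58190706] [-2.98524033 -0.02260279 -1.54535292] 352.82669484599796 [-0.09995946  0.          0.          0.          0.        ]
block 0.96 [148. 161. 216. 229.] [486. 102.  77.] [[438.0, 39.0, 45.0], [623.0, 190.0, 91.0]]
stud_grip 0.7 [324. 183. 339. 206.] [ 532. -268.   75.] [[508.0, -278.0, 25.0], [558.0, -259.0, 81.0]]
stud_grip 0.6 [353. 166. 370. 182.] [ 594. -361.   61.] [[575.0
[... 1377 characters left out ...]
1.0, -241.0, 26.0]]
tbolt 0.46 [144. 201. 158. 224.] [ 611. -271.   51.] [[596.0, -286.0, 22.0], [620.0, -261.0, 75.0]]
knobstud 0.54 [171. 164. 184. 182.] [ 472. -269.   61.] [[375.0, -300.0, 1.0], [483.0, -256.0, 70.0]]
shell 0.97 [376. 201. 400. 238.] [521. 218.  46.] [[488.0, 199.0, 2.0], [528.0, 238.0, 69.0]]
shell 0.21 [155. 178. 173. 206.] [ 543. -268.   63.] [[515.0, -283.0, 30.0], [562.0, -260.0, 79.0]]
flux 0.83 [370. 252. 408. 295.] [681. 212.  53.] [[644.0, 187.0, 7.0], [691.0, 239.0, 77.0]]
flux 0.57 [144. 199. 161. 223.] [ 610. -271.   51.] [[569.0, -285.0, 20.0], [619.0, -261.0, 76.0]]
flux 0.56 [303. 173. 386. 251.] [492. 104.  62.] [[449.0, 42.0, 41.0], [631.0, 194.0, 89.0]]
```

Run:
```python
import cv2,numpy as np
a=cv2.imread("pics/top0.png")[110:260,120:390];b=cv2.imread("pics/scene0.png")[140:310,100:420]
a=cv2.resize(a,(540,300),interpolation=cv2.INTER_CUBIC);b=cv2.resize(b,(540,287),interpolation=cv2.INTER_CUBIC)
cv2.imwrite("pics/v1.png",np.vstack([a,b]))
```

```text
(no output)
```

View pics/v1.png

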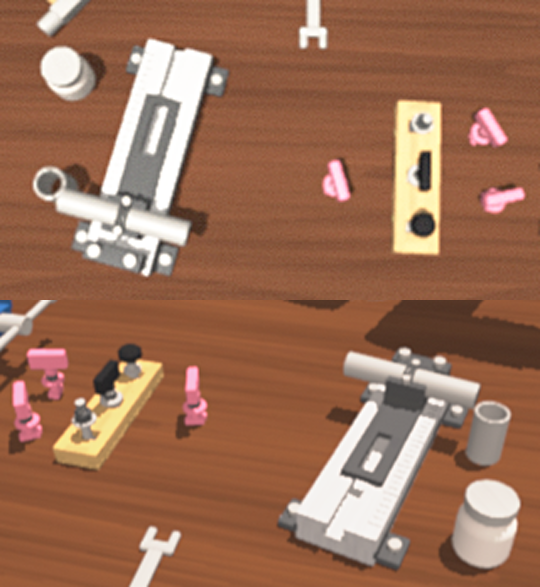

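The picture shows the wing stud in the rack's middle pocket, about (423,170) in the view. Three pink look-alikes lie around the rack. The beam is at left, with its stop end towards the robot (bottom-left in the top view), and the foot slot is at about (157,130). Next I'll measure the poses.

```bash
cat > m.py <<'E'
from h import *
def beam():
    out=[]
    for n in("top","scene"):
        c=cam(n); P=cloud(c,np.ones((384,512),bool))
        s=(P[:,2]>35)&(P[:,2]<45)&(P[:,0]>390)&(P[:,0]<740)&(P[:,1]>-10)&(P[:,1]<200)
        Q=P[s]; 
        # yaw: minimise width percentile spread
        best=None
        for a in np.radians(np.arange(150,230,.25)):
            v=Q[:,:2]@[-np.sin(a),np.cos(a)]; lo,hi=np.percentile(v,[2.5,97.5]); 
            if best is None or hi-lo<best[0]: best=(hi-lo,a,lo,hi)
        w,a,lo,hi=best; u=Q[:,:2]@[np.cos(a),np.sin(a)]
        print(n,len(Q),"yaw",np.degrees(a),"w",w,"mid",(lo+hi)/2,"u",np.percentile(u,[0.5,2,98,99.5]),"z",np.median(Q[:,2]))
def rackstud():
    for n in("top","scene"):
        c=cam(n); P=cloud(c,np.ones((384,512),bool))
        b=(P[:,0]>420)&(P[:,0]<650)&(P[:,1]>-310)&(P[:,1]<-225)
        T=P[b&(P[:,2]>19)&(P[:,2]<29)]; r=cv2.minAreaRect(T[:,:2].astype(np.float32)); print(n,"rack",r)
        S=P[b&(P[:,2]>40)]
        for x0,x1 in((430,500),(500,570),(570,640)):
            q=S[(S[:,0]>x0)&(S[:,0]<x1)]; print(len(q),np.round(np.percentile(q,[3,50,97],axis=0),1).tolist())
        q=P[b&(P[:,2]>68)&(P[:,0]>500)&(P[:,0]<570)]; print("wingtop",len(q),q.mean(0),np.round(np.percentile(q,[3,97],axis=0),1).tolist(),np.degrees(np.linalg.svd(q[:,:2]-q[:,:2].mean(0))[2][0]@[0,1]))
beam();rackstud()
E
python3 m.py
```

```text
top 1801 yaw 166.25000000000003 w 89.494082713875 mid -224.58327070457958 u [-666.91598872 -664.24070114 -384.63117397 -367.27064236] z 40.44178047026185
scene 2541 yaw 166.5 w 88.66349819697211 mid -224.14065956606703 u [-670.54106569 -669.74350306 -420.21026925 -411.87905076] z 40.164121383246425
top rack ((535.1825561523438, -272.4479675292969), (62.028411865234375, 209.82443237304688), 88.83686828613281)
124 [[451.1, -285.8, 58.3], [463.9, -269.1, 68.2], [477.3, -254.9, 72.0]]
146 [[507.9, -278.5, 51.2], [531.8, -269.9, 76.5], [557.6, -264.6, 80.4]]
97 [[590.1, -287.9, 46.8], [600.8, -271.3, 58.6], [617.4, -261.2, 77.5]]
wingtop 116 [ 532.69733323 -271.69102222   77.0575129 ] [[508.1, -278.6, 72.7], [557.5, -265.3, 80.4]] 1.2544921118401495
scene rack ((536.73828125, -273.1361389160156), (62.7103385925293, 212.32293701171875), 88.3967514038086)
149 [[457.5, -283.9, 43.7], [473.7, -267.7, 65.1], [483.5, -255.4, 70.2]]
243 [[514.4, -278.4, 43.7], [542.1, -267.8, 69.1], [562.4, -265.1, 79.0]]
170 [[597.0, -284.3, 47.1], [611.1, -270.9, 58.4], [618.9, -261.5, 75.9]]
wingtop 131 [ 540.76096746 -270.7645156    75.46794389] [[513.6, -278.7, 68.8], [562.0, -265.6, 79.2]] -3.7252159361470185
```

```bash
cat > ortho.py <<'E'
from h import *
def ortho(c,z,ox,oy,yaw,xr,yr,s=2.2):
    xs=np.arange(*xr,1/s); ys=np.arange(*yr,1/s)[::-1]
    X,Y=np.meshgrid(xs,ys); a=np.radians(yaw)
    W=np.stack([ox+X*np.cos(a)-Y*np.sin(a),oy+X*np.sin(a)+Y*np.cos(a),np.full_like(X,z)],-1)
    m=proj(c,W.reshape(-1,3)).reshape(X.shape+(2,)).astype(np.float32)
    im=cv2.remap(c["color"][:,:,::-1],m[...,0],m[...,1],cv2.INTER_CUBIC)
    for t in range(int(xr[0]),int(xr[1]),10):
        px=int((t-xr[0])*s); cv2.line(im,(px,0),(px,4 if t%50 else 14),(0,0,255),1)
    for t in range(int(yr[0]),int(yr[1]),5):
        py=int((yr[1]-t)*s); cv2.line(im,(0,py),(4 if t%50 else 14,py),(0,0,255),1)
    return im
E
python3 - <<'E'
from ortho import *
ims=[ortho(cam(n),z,551.4,97.5,166.4,(-170,170),(-55,55),2.2) for n in("top","scene") for z in(48,)]
cv2.imwrite("pics/v2.png",np.vstack(ims))
E
```

```text
(no output)
```

View pics/v2.png

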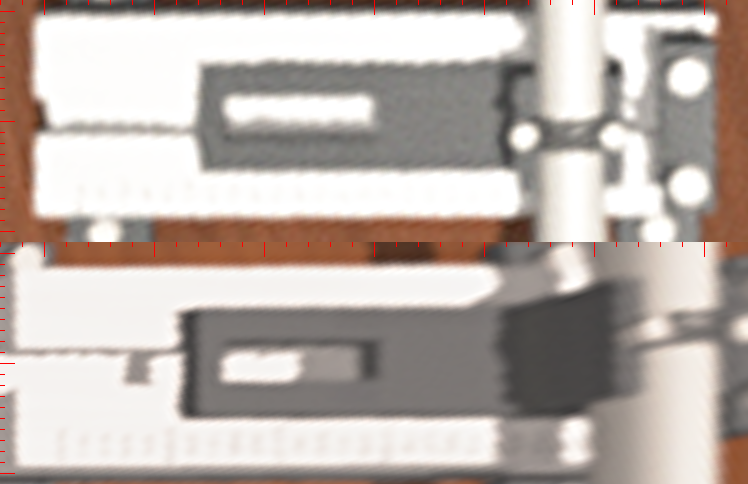

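The foot spans beam x -79 onwards, and its slot runs from x -69 to +1 at y about +1.4 (top camera 2.4, scene camera 0.5). That puts the seat at beam x of about -5.5. Moving to above the stud.

```bash
python3 -m inch '[[0,0,0,33,-30,0,1],[0,0,0,33,-30,0,1],[0,0,0,33,-30,0,1],[0,0,0,33,-30,0,1],[0,0,0,33,-30,0,1],[0,0,0,33,-30,0,1],[0,0,0,33,-30,0,0.3],[0,0,0,33,-30,0,0.3],[0,0,0,33,-30,0,0.3],[0,0,0,33,-30,0,0.3]]'
python3 -m inch '[[0,0,0,3,-30,0,0.3],[0,0,0,3,-30,0,0.3],[0,0,0,3,-30,0,0.3],[0,0,0,3,-30,0,0.3],[0,0,0,3,-30,0,0.3],[0,0,0,3,-30,0,0.3],[0,0,0,3,-30,0,0.3],[0,0,0,3,-30,0,0.3],[0,0,0,3,-30,0,0.3],[0,0,0,3,-30,0,0.3]]'
python3 -m inch '[[0,0,6,3,-30,0,0.3],[0,0,6,3,-30,0,0.3],[0,0,0,3,-30,0,0.3],[0,0,0,3,-30,0,0.3],[0,0,0,3,-30,0,0.3],[0,0,0,3,-30,0,0.3],[0,0,0,3,-30,0,0.3],[0,0,0,0,0,0,0.3],[0,0,0,0,0,0,0.3],[0,0,0,0,0,0,0.3]]'
```

```text
t: 2.2
eef_pos: [478.4, 306.0, 214.9]
tcp_rot: [3.141, -0.0, 1.333]
ft_force: [0.7, -0.0, -0.2]
opening: 0.721
t: 3.2
eef_pos: [507.3, 6.2, 214.8]
tcp_rot: [3.141, -0.0, 1.333]
ft_force: [0.6, -0.2, -0.2]
opening: 0.65
t: 4.2
eef_pos: [528.0, -201.7, 214.7]
tcp_rot: [-3.141, -0.0, 1.543]
ft_force: [0.5, -0.2, 0.7]
opening: 0.653
```

```bash
python3 -m inch '[[0,0,0.5,4,-35,0,0.3],[0,0,0,3.5,-35,0,0.3],[0,0,0,0,0,-40,0.3],[0,0,0,0,0,-40,0.3],[0,0,0,0,0,-30,0.3],[0,0,0,0,0,0,0.3],[0,0,0,0,0,0,0.3]]'
python3 - <<'E'
from ortho import *
ims=[ortho(cam(n),z,536,-272.5,-1.2,(-110,110),(-60,60),2.5) for n,z in(("top",78),("scene",78))]
cv2.imwrite("pics/v3.png",np.vstack(ims))
E
```

```text
t: 4.9
eef_pos: [536.2, -271.9, 105.4]
tcp_rot: [-3.142, -0.0, 1.552]
ft_force: [-0.9, 0.2, 0.8]
opening: 0.65
```

View pics/v3.png

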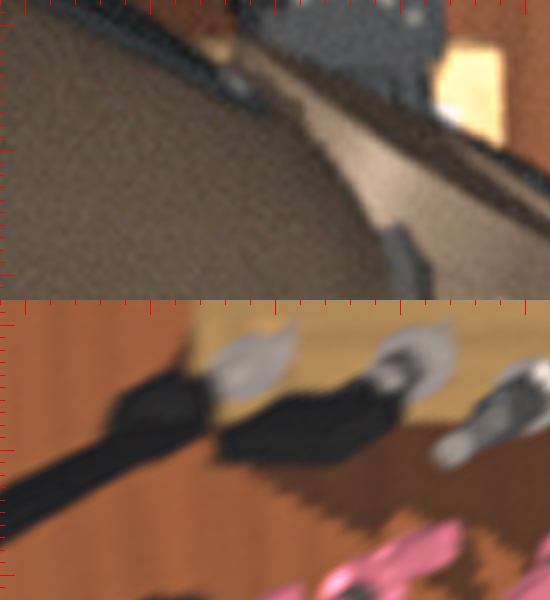

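The top view is blocked by the arm. The scene view has the wing top at about 218–340 px, which puts it roughly centred under the tool. Descending and gripping.

```bash
python3 -m inch '[[0,0,0,0,0,-25,0.3],[0,0,0,0,0,-16,0.3],[0,0,0,0,0,-10,0.3],[0,0,0,0,0,0,-0.2],[0,0,0,0,0,0,-1],[0,0,0,0,0,0,-1],[0,0,0,0,0,0,-1],[0,0,0,0,0,0,-1],[0,0,0,0,0,0,-1],[0,0,0,0,0,0,-1]]'
python3 -m inch '[[0,0,0,0,0,0,-1],[0,0,0,0,0,0,-1]]'
```

```text
t: 6.0
eef_pos: [535.7, -272.6, 53.7]
tcp_rot: [3.142, -0.0, 1.551]
ft_force: [0.4, -0.6, -1.3]
opening: 0.146
t: 6.2
eef_pos: [535.7, -272.7, 53.7]
tcp_rot: [3.141, -0.0, 1.551]
ft_force: [0.1, 0.1, 1.3]
opening: 0.147
```

```bash
python3 -m inch '[[0,0,0,0,0,5,-1],[0,0,0,0,0,10,-1],[0,0,0,0,0,20,-1],[0,0,0,0,0,30,-1],[0,0,0,0,0,30,-1],[0,0,0,0,0,25,-1],[0,0,-4,4,30,0,-1],[0,0,-8,4,30,0,-1],[0,0,-8,4,30,0,-1],[0,0,-8,4,30,0,-1]]'
python3 -m inch '[[0,0,-8,4,30,0,-1],[0,0,-8,4,30,0,-1],[0,0,-8,4,30,0,-1],[0,0,-8,4,30,0,-1],[0,0,-8,4,30,0,-1],[0,0,-8,4,30,0,-1],[0,0,-8,4,30,0,-1],[0,0,-8,5,30,0,-1],[0,0,-8,0,0,0,-1],[0,0,-2.4,0,0,0,-1]]'
python3 -m inch '[[0,0,0,0,0,0,-1],[0,0,0,0,0,0,-1],[0,0,0,0,0,0,-1]]'
python3 - <<'E'
from ortho import *
for n in("top","scene"):
    c=cam(n); cv2.imwrite(f"pics/{n}4.png",c["color"][:,:,::-1])
    if n=="scene": 
        a=cv2.resize(c["color"][110:290,240:420,::-1],(500,500),interpolation=cv2.INTER_CUBIC)
    else: b=cv2.resize(c["color"][110:250,120:260,::-1],(300,300))
    for k in("stud_grip",):
        for r in regions_of(k,n)[:3]:
            P=cloud(c,r["pixels"]); print(k,n,round(r["score"],2),np.round(np.array(r["box"])*[512,384,512,384]),np.round(np.median(P,0)))
print(state()["eef_pos"],state()["tcp_rot"])
cv2.imwrite("pics/v4.png",np.hstack([a,cv2.copyMakeBorder(b,0,200,0,0,cv2.BORDER_CONSTANT)]))
E
```

```text
t: 7.2
eef_pos: [551.6, -151.4, 174.5]
tcp_rot: [3.141, -0.0, 1.056]
ft_force: [-0.1, -0.4, -2.4]
opening: 0.142
t: 8.2
eef_pos: [584.5, 88.5, 174.3]
tcp_rot: [-3.142, -0.0, -0.239]
ft_force: [0.0, 0.3, -2.5]
opening: 0.146
t: 8.5
eef_pos: [584.7, 87.2, 173.9]
tcp_rot: [-3.142, -0.0, -0.235]
ft_force: [-0.7, -0.1, -2.2]
opening: 0.15
stud_grip top 0.66 [286. 190. 296. 212.] [ 519. -156.   70.]
stud_grip top 0.6 [361. 207. 379. 216.] [ 503. -378.   72.]
stud_grip top 0.59 [353. 165. 371. 184.] [ 594. -361.   60.]
stud_grip scene 0.84 [110. 191. 124. 220.] [ 606. -359.   39.]
stud_grip scene 0.8 [209. 181. 226. 216.] [ 527. -156.   31.]
stud_grip scene 0.7 [314. 159. 345. 205.] [593.  91. 166.]
[584.72742374  87.26562154 173.73108927] [-3.14157726e+00 -1.42667603e-04 -2.35929451e-01]
```

View pics/v4.png

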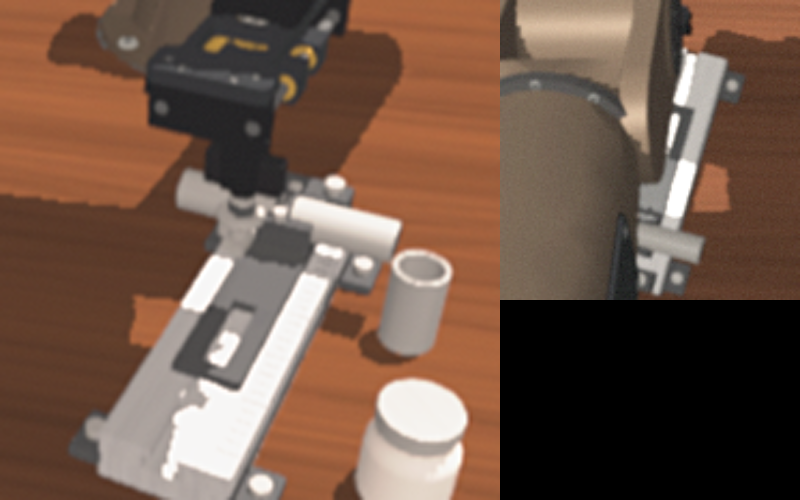

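The stud hangs upright in the grip. The scene camera looks nearly along the beam, so it can compare the stud laterally with the slot. Lowering to about 10 mm above the foot.

```bash
python3 -m inch '[[0,0,0,0,0,-30,-1],[0,0,0,0,0,-24,-1],[0,0,0,0,0,-12,-1],[0,0,0,0,0,0,-1],[0,0,0,0,0,0,-1]]'
python3 - <<'E'
from ortho import *
c=cam("scene"); s=state(); print(s["eef_pos"],s["tcp_rot"])
a=np.radians(166.4); e=np.array([np.cos(a),np.sin(a),0]); n=np.array([-e[1],e[0],0]); O=np.array([551.4,97.5,0])
S=5; x0,y0,w,h=290,150,120,110
im=cv2.resize(c["color"][y0:y0+h,x0:x0+w,::-1],None,fx=S,fy=S,interpolation=cv2.INTER_CUBIC)
def poly(P,col):
    q=((proj(c,P)-[x0-.5,y0-.5])*S*8).astype(np.int32); cv2.polylines(im,[q],True,col,1,cv2.LINE_AA,3)
for y,col in((0,(0,0,255)),):
    poly([O+x*e+(y+d)*n+[0,0,48] for x,d in((-69,-9),(1,-9),(1,9),(-69,9))],col)
T=np.array(s["eef_pos"]); G=T+[0,0,11]
for z,lx,ly,col in((13,7,26,(0,255,0)),(-13,7,26,(0,255,0)),(-51,14,7.75,(255,255,0)),(-59,14,7.75,(255,255,0))):
    poly([G+i*lx*e+j*ly*n+[0,0,z] for i,j in((1,1),(1,-1),(-1,-1),(-1,1))],col)
cv2.imwrite("pics/v5.png",im)
E
```

```text
t: 9.2
eef_pos: [585.1, 87.4, 108.3]
tcp_rot: [-3.141, -0.001, -0.236]
ft_force: [-0.5, -0.6, -2.9]
opening: 0.146
[585.30852278  87.45579213 108.69001676] [-3.14118659e+00 -1.52526304e-03 -2.36028281e-01]
```

View pics/v5.png

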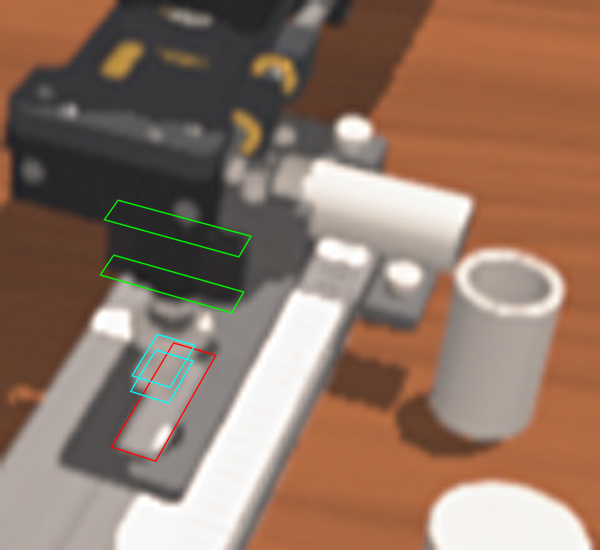

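Run:
```python
from ortho import *
ims=[viewer.read_camera("scene")["color"].astype(float) for _ in range(4)]
im=np.mean(ims,0)[198:250,300:350,::-1]
im=np.clip((im/255)**.6*255,0,255).astype(np.uint8)
im=cv2.resize(im,None,fx=11,fy=11,interpolation=cv2.INTER_CUBIC)
for i in range(0,50,5): cv2.putText(im,str(300+i),(i*11,8),0,.3,(0,0,255)); cv2.line(im,(i*11,10),(i*11,14),(0,0,255))
for i in range(0,52,5): cv2.putText(im,str(198+i),(0,i*11+4),0,.3,(0,0,255))
cv2.imwrite("pics/v6.png",im)
c=cam("scene")
a=np.radians(166.4); e=np.array([np.cos(a),np.sin(a),0]); n=np.array([-e[1],e[0],0]); O=np.array([551.4,97.5,0])
for nm,P in dict(foot_front_l=(-79,25,48),foot_front_r=(-79,-25,48),slot_fl=(-69,9,48),slot_fr=(-69,-9,48),slot_bl=(1,9,48),slot_br=(1,-9,48)).items(): print(nm,proj(c,O+P[0]*e+P[1]*n+[0,0,P[2]])[0].round(1))
G=np.array(state()["eef_pos"])+[0,0,11]
for z in(-38,-51,-59): print(z,[proj(c,G+d*n-14*e*(z<-40)-16*e*(z>-40)+[0,0,z])[0].round(1).tolist() for d in(-16,-7.75,0,7.75,16)])
```

```text
foot_front_l [302.  239.5]
foot_front_r [326.8 247.6]
slot_fl [311.7 238.8]
slot_fr [320.6 241.7]
slot_bl [324.1 218. ]
slot_br [332.6 220.5]
-38 [[327.8, 223.6], [323.7, 222.3], [319.8, 221.2], [315.9, 220.0], [311.9, 218.8]]
-51 [[327.6, 228.2], [323.5, 226.9], [319.6, 225.7], [315.8, 224.6], [311.8, 223.4]]
-59 [[327.2, 231.3], [323.1, 230.1], [319.3, 228.9], [315.5, 227.7], [311.6, 226.5]]
```

View pics/v6.png

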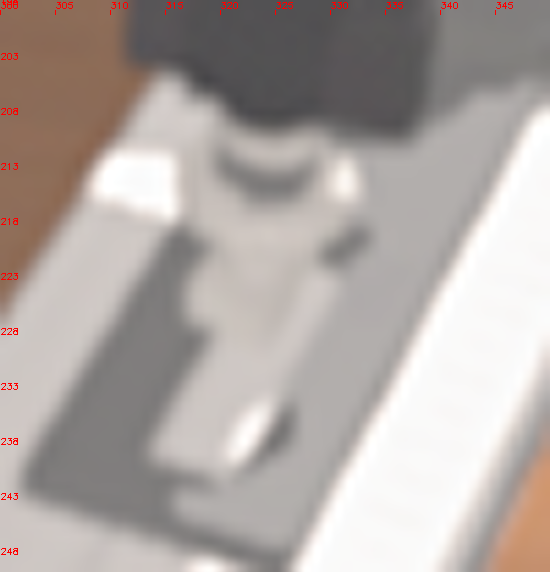

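Rough reading: the foot's left edge and the stud's collar are both about +1 px right of my prediction, so they roughly agree with each other. To quantify this I'll use a rectified plane through the stud's axis and a top-plane view of the foot, both from the same camera.

Run:
```python
from ortho import *
c=cam("scene"); cols=[c["color"].astype(float)]+[viewer.read_camera("scene")["color"].astype(float) for _ in range(3)]
now=np.mean(cols,0).astype(np.uint8); old=cv2.imread("pics/scene0.png")[:,:,::-1]
a=np.radians(166.4); e=np.array([np.cos(a),np.sin(a),0]); n=np.array([-e[1],e[0],0]); O=np.array([551.4,97.5,0])
T=np.array(state()["eef_pos"]); xr=(T-O)@e; yr=(T-O)@n; print("tcp rail",xr,yr,T[2])
def warp(img,f,U,V):
    m=proj(c,np.array([f(u,v) for v in V for u in U])).reshape(len(V),len(U),2).astype(np.float32)
    return cv2.remap(img,m[...,0],m[...,1],cv2.INTER_CUBIC)
s=6; U=np.arange(32,-32,-1/s)   # y, image left=+y
A=warp(now,lambda u,z:O+xr*e+u*n+[0,0,z],U,np.arange(T[2]+5,T[2]-50,-1/s))
B=warp(old,lambda u,x:O+x*e+u*n+[0,0,48],U,np.arange(4,-84,-1/s))
# slot/foot edge profile from old picture
g=cv2.cvtColor(B,cv2.COLOR_RGB2GRAY).astype(float)
X=np.arange(4,-84,-1/s)
for x0,x1 in((-62,-45),(-45,-25),(-20,-5)):
    p=g[(X>x0)&(X<x1)].mean(0); d=cv2.GaussianBlur(np.gradient(p)[None],(0,0),4)[0]
    i=[k for k in range(5,len(d)-5) if abs(d[k])==abs(d[k-5:k+6]).max() and abs(d[k])>.5]
    print(x0,x1,[(round(U[k],1),round(d[k],1)) for k in i])
for im in(A,B):
    for t in range(-30,31,5):
        px=int((32-t)*s); cv2.line(im,(px,0),(px,im.shape[0] if t==0 else (14 if t%10==0 else 7)),(255,0,0),1)
H=max(A.shape[0],B.shape[0]); pad=lambda m:cv2.copyMakeBorder(m,0,H-m.shape[0],0,8,cv2.BORDER_CONSTANT)
cv2.imwrite("pics/v7.png",np.hstack([pad(A),pad(B)])[:,:,::-1])
```

```text
tcp rail -34.76468475678699 1.9335616369569646 107.85674607183508
-62 -45 [(np.float64(25.0), np.float64(-6.5)), (np.float64(10.8), np.float64(-1.4)), (np.float64(4.8), np.float64(4.7)), (np.float64(-9.0), np.float64(-6.6)), (np.float64(-21.7), np.float64(-0.7)), (np.float64(-25.5), np.float64(7.3))]
-45 -25 [(np.float64(25.0), np.float64(-6.3)), (np.float64(11.0), np.float64(-1.3)), (np.float64(5.8), np.float64(3.7)), (np.float64(-8.7), np.float64(-3.6)), (np.float64(-21.8), np.float64(-0.9)), (np.float64(-25.7), np.float64(7.2))]
-20 -5 [(np.float64(25.2), np.float64(-6.4)), (np.float64(10.8), np.float64(-1.4)), (np.float64(7.2), np.float64(2.2)), (np.float64(-8.0), np.float64(-1.0)), (np.float64(-21.2), np.float64(-0.6)), (np.float64(-25.3), np.float64(6.8))]
```

View pics/v7.png

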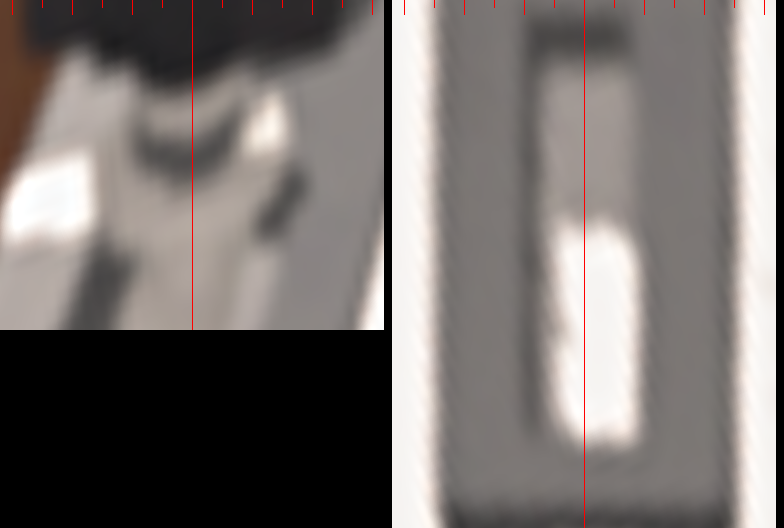

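Run:
```python
from ortho import *
a=np.radians(166.4); e=np.array([np.cos(a),np.sin(a),0]); n=np.array([-e[1],e[0],0]); O=np.array([551.4,97.5,0])
acc=[]
for _ in range(4):
    c=cam("scene"); P=cloud(c,np.ones((384,512),bool))-O; acc.append(np.c_[P@e,P@n,P[:,2]])
Q=np.vstack(acc); T=np.array(state()["eef_pos"])-O; print("tcp",T@e,T@n,T[2])
S=Q[(abs(Q[:,0]+35)<24)&(abs(Q[:,1])<34)&(Q[:,2]>57)]
for z in range(58,150,4):
    q=S[(S[:,2]>=z)&(S[:,2]<z+4)]
    if len(q)>8: print(z,len(q)//4,"y",np.percentile(q[:,1],[2,50,98]).round(1),"mid",round(np.percentile(q[:,1],[2,98]).mean(),1),"x",np.percentile(q[:,0],[5,50,95]).round(1))
for z0,z1 in((37,43),(46,50)):
    q=Q[(Q[:,0]>-80)&(Q[:,0]<-55)&(Q[:,2]>z0)&(Q[:,2]<z1)&(abs(Q[:,1])<60)]; print(z0,np.percentile(q[:,1],[1,3,50,97,99]).round(1))
```

```text
tcp -34.74831207222122 1.962657819554653 107.6594064444415
58 8 y [-7.3 -3.3  7.9] mid 0.3 x [-49.3 -46.7 -36.2]
62 18 y [-7.4 -3.1  8. ] mid 0.3 x [-49.7 -46.5 -25.5]
66 38 y [-7.4 -1.1  8.2] mid 0.4 x [-48.9 -43.7 -33.1]
70 9 y [-6.2 -1.7  5.4] mid -0.4 x [-44.1 -40.4 -36.7]
82 25 y [-14.5  -3.8  14.9] mid 0.2 x [-51.4 -48.1 -32. ]
86 80 y [-14.2  -2.7  14.4] mid 0.1 x [-49.7 -41.7 -27.4]
90 13 y [-8.4 -3.   5.7] mid -1.4 x [-44.4 -42.2 -35.3]
94 16 y [-8.1 -1.1  6.6] mid -0.7 x [-44.6 -42.  -36.8]
98 15 y [-8.  -1.6  6.9] mid -0.5 x [-43.8 -41.  -37. ]
102 6 y [-5.1  0.3  6.6] mid 0.7 x [-43.9 -42.6 -40.5]
106 22 y [-24.9  -2.5  23.2] mid -0.8 x [-47.1 -42.7 -39.7]
110 48 y [-25.4  -4.   25.3] mid -0.0 x [-47.8 -42.8 -39.7]
114 43 y [-25.3  -2.4  26.1] mid 0.4 x [-48.  -42.6 -39.6]
118 39 y [-25.3  -6.2  23.7] mid -0.8 x [-49.7 -42.6 -39.7]
122 49 y [-25.3  -5.6  24. ] mid -0.7 x [-50.5 -43.2 -38.1]
126 44 y [-25.3  -8.2  23.1] mid -1.1 x [-50.9 -43.2 -37.3]
130 53 y [-24.9 -14.6  11.2] mid -6.9 x [-51.4 -40.6 -30.5]
134 6 y [-9.8 -0.1 11.8] mid 1.0 x [-52.1 -50.9 -49.5]
37 [-45.  -44.5 -26.8  44.   44.7]
46 [-24.9 -24.   -0.7  24.1  24.8]
```

The depth cloud gives the stud's centre at y +0.2 (head -7.4..8, collar ±14.5) and the foot at -24.9..24.8, so lateral alignment is within about 0.3 mm. Lowering and watching for contact.

```bash
python3 -m inch '[[0,0,0,0,0.2,-5,-1],[0,0,0,0,0,-4,-1],[0,0,0,0,0,-1.5,-1],[0,0,0,0,0,-1,-1],[0,0,0,0,0,-1,-1],[0,0,0,0,0,-0.5,-1],[0,0,0,0,0,-0.5,-1]]'; python3 -c "
from h import *;s=state();print(s['ft_force'],s['moment'],s['eef_pos'])"
```

```text
t: 10.6
eef_pos: [584.7, 87.6, 94.2]
tcp_rot: [-3.142, -0.0, -0.236]
ft_force: [0.7, -0.3, -2.1]
opening: 0.145
[ 0.6737572  -0.31713854 -2.1441249 ] [-0.12421031  0.07707014 -0.00369453] [584.74799859  87.63906695  94.20931666]
```

```bash
python3 -m inch '[[0,0,0,0,0,-1,-1],[0,0,0,0,0,-1,-1],[0,0,0,0,0,-1,-1],[0,0,0,0,0,-1,-1],[0,0,0,0,0,-1,-1],[0,0,0,0,0,-1,-1],[0,0,0,0,0,-1,-1],[0,0,0,0,0,-1,-1],[0,0,0,0,0,0,-1]]'
python3 -m inch '[[0,0,0,0,0,-2,-1],[0,0,0,0,0,-2,-1],[0,0,0,0,0,-2,-1],[0,0,0,0,0,-1.5,-1],[0,0,0,0,0,-1,-1],[0,0,0,0,0,-1,-1],[0,0,0,0,0,0,-1]]'; python3 -c "
from h import *;s=state();print(s['ft_force'],s['moment'],s['eef_pos'])"
```

```text
t: 11.5
eef_pos: [584.6, 87.6, 86.0]
tcp_rot: [3.141, 0.0, -0.236]
ft_force: [0.5, -0.3, -2.1]
opening: 0.143
t: 12.2
eef_pos: [584.6, 87.6, 76.5]
tcp_rot: [3.142, 0.0, -0.236]
ft_force: [-0.5, 0.8, -2.7]
opening: 0.142
[-0.48466221  0.77237405 -2.65666402] [-0.09073738  0.0521715   0.05146043] [584.64858215  87.62630677  76.52284901]
```

```bash
for i in 1; do python3 -m inch '[[0,0,0,0,0,-0.7,-1],[0,0,0,0,0,0,-1],[0,0,0,0,0,0,-1]]';python3 -m inch '[[0,0,0,0,0,-0.7,-1],[0,0,0,0,0,0,-1],[0,0,0,0,0,0,-1]]'; done
```

```text
t: 12.5
eef_pos: [584.7, 87.6, 76.0]
tcp_rot: [-3.142, -0.0, -0.236]
ft_force: [-0.5, -0.3, -1.9]
opening: 0.145
t: 12.8
eef_pos: [584.7, 87.6, 75.3]
tcp_rot: [3.142, -0.0, -0.236]
ft_force: [-0.2, 0.2, -1.9]
opening: 0.144
```

```bash
python3 -m inch '[[0,0,0,0,0,-0.4,-1],[0,0,0,0,0,0,-1],[0,0,0,0,0,0,-1]]';python3 -m inch '[[0,0,0,0,0,-0.4,-1],[0,0,0,0,0,0,-1],[0,0,0,0,0,0,-1]]'
```

```text
t: 13.1
eef_pos: [584.7, 87.6, 74.8]
tcp_rot: [3.142, -0.0, -0.236]
ft_force: [0.2, -0.9, -2.1]
opening: 0.143
t: 13.4
eef_pos: [584.8, 87.7, 74.7]
tcp_rot: [-3.142, -0.0, -0.236]
ft_force: [-1.1, -0.3, 1.8]
opening: 0.149
```

The collar touches at TCP z 74.7, with a 4 N onset. Sliding along the beam.

```bash
python3 -m inch '[[0,0,0,-1.94,0.47,0,-1],[0,0,0,-2.92,0.7,0,-1],[0,0,0,-2.92,0.7,0,-1],[0,0,0,-2.92,0.7,0,-1],[0,0,0,-2.92,0.7,0,-1],[0,0,0,-2.92,0.7,0,-1],[0,0,0,-2.92,0.7,0,-1],[0,0,0,-1.94,0.47,0,-1]]';python3 -m inch '[[0,0,0,-0.97,0.23,0,-1],[0,0,0,-0.97,0.23,0,-1],[0,0,0,-0.97,0.23,0,-1],[0,0,0,-0.97,0.23,0,-1],[0,0,0,-0.97,0.23,0,-1],[0,0,0,-0.97,0.23,0,-1]]';python3 -m inch '[[0,0,0,-0.97,0.23,0,-1],[0,0,0,-0.97,0.23,0,-1],[0,0,0,-0.97,0.23,0,-1],[0,0,0,-0.97,0.23,0,-1],[0,0,0,0,0,0,-1]]'
```

```text
t: 14.2
eef_pos: [563.1, 92.9, 74.5]
tcp_rot: [-3.142, -0.0, -0.236]
ft_force: [2.5, -0.1, 2.2]
opening: 0.15
t: 14.8
eef_pos: [557.4, 94.2, 74.5]
tcp_rot: [3.142, -0.0, -0.236]
ft_force: [2.8, -1.5, 2.3]
opening: 0.147
t: 15.3
eef_pos: [553.9, 95.0, 74.5]
tcp_rot: [-3.141, -0.001, -0.236]
ft_force: [4.7, -1.5, 1.1]
opening: 0.143
```

```bash
python3 -m inch '[[0,0,0,-0.97,0.23,0,-1],[0,0,0,-0.97,0.23,0,-1],[0,0,0,-0.97,0.23,0,-1]]';python3 -m inch '[[0,0,0,-0.97,0.23,0,-1],[0,0,0,-0.97,0.23,0,-1],[0,0,0,-0.97,0.23,0,-1],[0,0,0,-0.97,0.23,0,-1]]'
```

```text
t: 15.6
eef_pos: [551.0, 95.7, 74.5]
tcp_rot: [-3.141, -0.001, -0.236]
ft_force: [4.4, -1.3, 1.5]
opening: 0.146
t: 16.0
eef_pos: [547.2, 96.6, 74.5]
tcp_rot: [-3.141, -0.001, -0.236]
ft_force: [5.6, -2.2, 0.7]
opening: 0.144
```

From the geometry, the foot's front end started near x 117 and the stop face is at 145, so about 19±3 mm remains. Advancing 12 mm first, then in fine steps.

```bash
python3 -m inch '[[0,0,0,-0.97,0.23,0,-1],[0,0,0,-0.97,0.23,0,-1],[0,0,0,-0.97,0.23,0,-1],[0,0,0,-0.97,0.23,0,-1],[0,0,0,-0.97,0.23,0,-1],[0,0,0,-0.97,0.23,0,-1]]';python3 -m inch '[[0,0,0,-0.97,0.23,0,-1],[0,0,0,-0.97,0.23,0,-1],[0,0,0,-0.97,0.23,0,-1],[0,0,0,-0.97,0.23,0,-1],[0,0,0,-0.97,0.23,0,-1],[0,0,0,-0.97,0.23,0,-1]]'
python3 - <<'E'
from ortho import *
a=np.radians(166.4); e=np.array([np.cos(a),np.sin(a),0]); n=np.array([-e[1],e[0],0]); O=np.array([551.4,97.5,0])
for k in("scene","top"):
    c=cam(k);P=cloud(c,np.ones((384,512),bool))-O; Q=np.c_[P@e,P@n,P[:,2]]
    q=Q[(abs(Q[:,1])<24)&(Q[:,2]>45)&(Q[:,2]<51)&(Q[:,0]<-10)&(Q[:,0]>-110)]; print(k,"foot -x end",np.percentile(q[:,0],[1,3]) if len(q) else 0)
T=np.array(state()["eef_pos"])-O; print(T@e,T@n)
E
```

```text
t: 16.6
eef_pos: [541.9, 97.9, 74.6]
tcp_rot: [-3.141, -0.002, -0.236]
ft_force: [9.2, -3.7, -2.6]
opening: 0.146
t: 17.2
eef_pos: [539.4, 98.8, 75.3]
tcp_rot: [-3.14, -0.01, -0.236]
ft_force: [18.5, -7.0, -4.1]
opening: 0.152
scene foot -x end [-67.96702886 -67.22454115]
top foot -x end [-65.49349394 -65.07604923]
12.016598957690315 1.577033774441514
```

```bash
python3 -m inch '[[0,0,0,0.97,-0.23,0,-1],[0,0,0,0,0,0,-1],[0,0,0,0,0,0,-1],[0,0,0,0,0,0,-1]]'
python3 - <<'E'
from ortho import *
c=cam("scene"); t=cam("top")
A=cv2.resize(c["color"][150:250,290:400,::-1],(550,500),interpolation=cv2.INTER_CUBIC)
B=cv2.resize(t["color"][190:245,140:190,::-1],(250,275),interpolation=cv2.INTER_CUBIC)
cv2.imwrite("pics/v8.png",np.hstack([A,cv2.copyMakeBorder(B,0,225,0,0,cv2.BORDER_CONSTANT)]))
a=np.radians(166.4); e=np.array([np.cos(a),np.sin(a),0]); n=np.array([-e[1],e[0],0]); O=np.array([551.4,97.5,0])
P=cloud(c,np.ones((384,512),bool))-O; Q=np.c_[P@e,P@n,P[:,2]]
for z in range(56,120,4):
    q=Q[(Q[:,0]>-20)&(Q[:,0]<40)&(abs(Q[:,1])<34)&(Q[:,2]>=z)&(Q[:,2]<z+4)]
    if len(q)>5: print(z,len(q),np.percentile(q[:,1],[2,98]).round(1),np.percentile(q[:,0],[5,50,95]).round(1))
print(state()["ft_force"],state()["tcp_rot"])
E
```

```text
t: 17.7
eef_pos: [539.7, 98.7, 75.2]
tcp_rot: [-3.14, -0.008, -0.236]
ft_force: [16.0, -6.3, -2.8]
opening: 0.15
56 24 [-10.2  12.3] [-5.2  1.9  7.9]
60 16 [-7.5  8.2] [-0.   2.6  7.9]
64 16 [-7.8  8. ] [1.4 3.7 8.4]
68 8 [-5.7  5.6] [2.1 3.3 5.7]
72 10 [-21.6   4.9] [-0.2  3.   6.8]
76 38 [-25.7  23.2] [-2.4  2.   7.4]
80 40 [-25.3  23.6] [-1.4  2.3  6.2]
84 36 [-25.1  23.1] [-3.2  3.7  6.6]
88 48 [-25.4  25. ] [-3.8  3.6  7.3]
92 39 [-25.6  25.5] [-4.1  3.8  6.6]
96 44 [-25.4  12.6] [-5.   4.1 14.7]
100 26 [-21.8  12.3] [-6.  -4.   9.8]
[16.04569882 -6.21369624 -2.82250034] [-3.14003669 -0.00813197 -0.23602063]
```

View pics/v8.png

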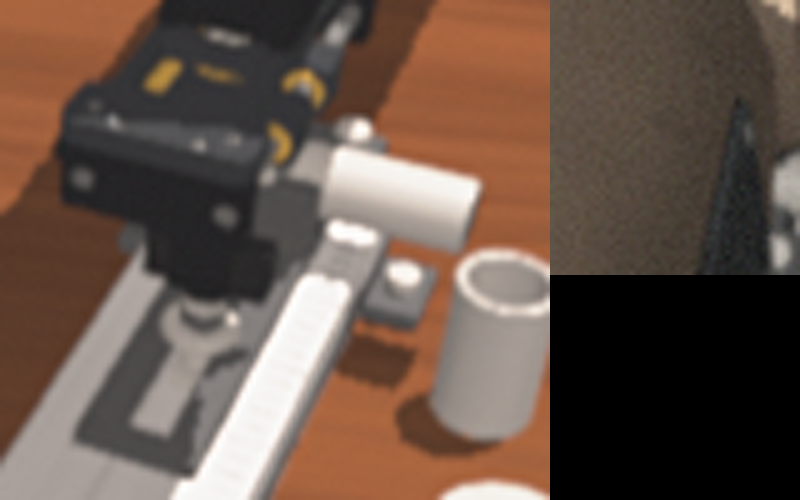

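Run:
```python
from ortho import *
t=cam("top"); c=cam("scene")
o=dict(t); o["color"]=cv2.imread("pics/top0.png")[:,:,::-1]; p=dict(c); p["color"]=cv2.imread("pics/scene0.png")[:,:,::-1]
f=lambda k,z,xr,yr:ortho(k,z,551.4,97.5,166.4,xr,yr,4.5)
A=f(o,48,(75,165),(-50,50)); B=f(t,48,(75,165),(-50,50))
C=f(p,48,(-95,-5),(-32,32)); D=f(c,48,(-95,-5),(-32,32))
h=min(A.shape[0],600); 
im=np.vstack([np.hstack([A,B])[:300*1+150],np.hstack([C,D])])
im=cv2.resize(im,None,fx=.8,fy=.8); print(im.shape); cv2.imwrite("pics/v9.png",im)
```

```text
(590, 648, 3)
```

View pics/v9.png

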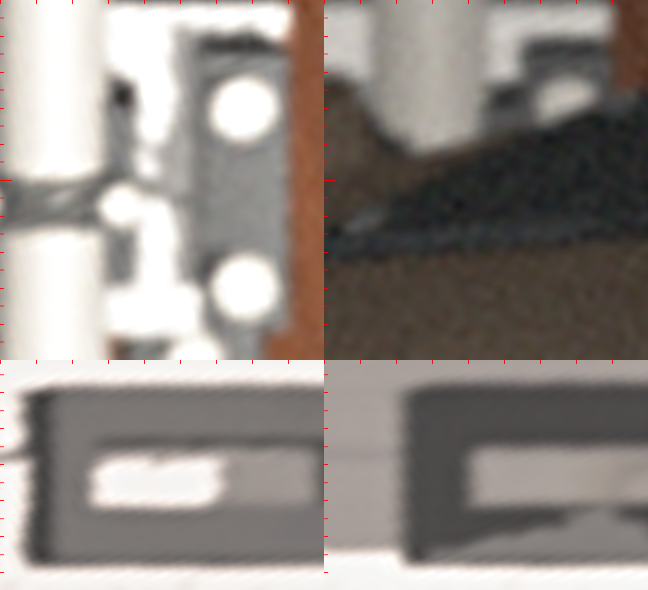

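Now the saddle's dark end touches the stop plate in the top view at about (525,110), with no white gap. The scene view shows the foot moved about 15 mm. The block is home and has been held at about 17 N. Next: ease off and press down.

```bash
python3 -m inch '[[0,0,0,0.97,-0.23,0,-1],[0,0,0,0.97,-0.23,0,-1],[0,0,0,0,0,0,-1],[0,0,0,0,0,0,-1]]'; python3 -m inch '[[0,0,0,0,0,-0.8,-1],[0,0,0,0,0,-0.8,-1],[0,0,0,0,0,-0.8,-1],[0,0,0,0,0,-0.5,-1],[0,0,0,0,0,0,-1],[0,0,0,0,0,0,-1]]'
```

```text
t: 18.3
eef_pos: [540.4, 98.4, 75.1]
tcp_rot: [-3.141, -0.005, -0.236]
ft_force: [11.5, -4.1, 0.4]
opening: 0.15
t: 18.9
eef_pos: [541.0, 98.4, 73.1]
tcp_rot: [-3.14, -0.007, -0.236]
ft_force: [9.2, -4.0, 12.0]
opening: 0.148
```

```bash
python3 -m inch '[[0,0,0,0.97,-0.23,0,-1],[0,0,0,0.97,-0.23,0,-1],[0,0,0,0,0,0,-1],[0,0,0,0,0,0,-1]]'; python3 -m inch '[[0,0,0,0,0,-0.7,-1],[0,0,0,0,0,-0.7,-1],[0,0,0,0,0,0,-1],[0,0,0,0,0,0,-1]]'; python3 -c "
from h import *;print(state()['moment'])"
```

```text
t: 19.3
eef_pos: [541.7, 98.1, 72.7]
tcp_rot: [-3.141, -0.004, -0.236]
ft_force: [6.8, -2.5, 10.4]
opening: 0.146
t: 19.7
eef_pos: [541.7, 98.1, 71.2]
tcp_rot: [-3.141, -0.004, -0.236]
ft_force: [7.0, -2.7, 9.7]
opening: 0.149
[-0.65498737 -1.27784226  0.01902616]
```

```bash
python3 -m inch '[[0,0,0,0,0,-0.6,-1],[0,0,0,0,0,-0.6,-1],[0,0,0,0,0,0,-1],[0,0,0,0,0,0,-1]]'
python3 - <<'E'
from ortho import *
a=np.radians(166.4); e=np.array([np.cos(a),np.sin(a),0]); n=np.array([-e[1],e[0],0]); O=np.array([551.4,97.5,0])
z=[]
for _ in range(5):
    c=cam("scene");P=cloud(c,np.ones((384,512),bool))-O; Q=np.c_[P@e,P@n,P[:,2]]
    q=Q[(Q[:,0]>-3)&(Q[:,0]<12)&(abs(Q[:,1])>17)&(abs(Q[:,1])<25)&(Q[:,2]>58)]; z.append(np.percentile(q[:,2],[1,3,97,99]))
print(np.mean(z,0)); s=state(); print(s["moment"],s["ft_force"])
E
```

```text
t: 20.1
eef_pos: [541.7, 98.1, 70.1]
tcp_rot: [-3.141, -0.004, -0.236]
ft_force: [6.7, -2.6, 10.3]
opening: 0.143
[ 70.71170323  72.36847321 386.09992995 386.3309431 ]
[-0.64944564 -1.29078042 -0.02129092] [ 5.68271723 -3.22461125  9.86696977]
```

```bash
python3 -m inch '[[0,0,0,0,0,-0.3,-1],[0,0,-4,0,0,0,-1],[0,0,-4,0,0,0,-1],[0,0,-4,0,0,0,-1],[0,0,0,0,0,0,-1],[0,0,0,0,0,0,-1]]'; python3 -c "
from h import *;s=state();print(s['moment'],s['ft_force'],s['tcp_rot'],s['eef_pos'])"
```

```text
t: 20.95
eef_pos: [541.5, 97.7, 69.7]
tcp_rot: [-3.141, -0.004, -0.445]
ft_force: [6.4, -7.6, 9.0]
opening: 0.147
[-1.51761165 -1.18954847 -0.0309426 ] [ 6.35883481 -7.55457468  8.98671206] [-3.14056088 -0.00372354 -0.44544533] [541.54638144  97.69043861  69.68242052]
```

```bash
python3 -m inch '[[0,0,0,0,-1,0,-1],[0,0,-5,0,-0.5,0,-1],[0,0,-5,0,0,0,-1],[0,0,-5,0,0,0,-1],[0,0,-5,0,0,0,-1],[0,0,0,0,0,0,-1]]'; python3 -c "
from h import *;s=state();print(s['moment'],s['ft_force'],s['tcp_rot'],s['eef_pos'])"
```

```text
t: 21.55
eef_pos: [541.1, 96.3, 69.5]
tcp_rot: [-3.14, -0.002, -0.797]
ft_force: [5.7, -5.5, 6.2]
opening: 0.149
[-1.13435771 -0.94651933 -0.00120758] [ 5.74418666 -5.50391618  6.17272973] [-3.14005038e+00 -2.34742465e-03 -7.97357816e-01] [541.1206082   96.29048934  69.46706192]
```

```bash
python3 -m inch '[[0,0,-5,0.3,-0.7,0,-1],[0,0,-5,0.3,-0.5,0,-1],[0,0,-5,0,0,0,-1],[0,0,-5,0,0,0,-1],[0,0,-5,0,0,0,-1],[0,0,-5,0,0,0,-1],[0,0,0,0,0,0,-1]]'; python3 -c "
from h import *;s=state();print(s['moment'],s['ft_force'],s['tcp_rot'],s['eef_pos'])"
```

```text
t: 22.25
eef_pos: [542.1, 96.4, 69.5]
tcp_rot: [-3.138, 0.0, -1.322]
ft_force: [6.1, 6.1, 7.5]
opening: 0.144
[ 1.32441041e+00 -1.09525542e+00  3.29725115e-04] [6.05415401 6.08585352 7.51553123] [-3.13754415e+00  1.82777095e-04 -1.32158482e+00] [542.08325377  96.43177354  69.53991049]
```

```bash
python3 -m inch '[[0,0,-5,0,1,0,-1],[0,0,-5,0,0.5,0,-1],[0,0,-5,0,0,0,-1],[0,0,-5,0,0,0,-1],[0,0,-4,0,0,0,-1],[0,0,-3,0,0,0,-1],[0,0,0,0,0,0,-1]]'; python3 -c "
from h import *;s=state();print(s['moment'],s['ft_force'],s['tcp_rot'],s['eef_pos'])"
```

```text
t: 22.95
eef_pos: [541.7, 97.8, 69.4]
tcp_rot: [-3.139, 0.002, -1.791]
ft_force: [5.4, 3.7, 6.9]
opening: 0.144
[ 1.049545  -0.9990827  0.0946926] [5.38770103 3.69366866 6.93292646] [-3.13898066e+00  1.51821621e-03 -1.79143234e+00] [541.70902401  97.7629374   69.3962093 ]
```

```bash
python3 -m inch '[[0,0,0,0,0.7,0.6,-1],[0,0,0,0,0,0.6,-1],[0,0,0,0,0,0.6,-1],[0,0,0,0,0,0,-1]]'; python3 -m inch '[[0,0,0,0,0,0.5,-1],[0,0,0,0,0,0.5,-1],[0,0,0,0,0,0,-1],[0,0,0,0,0,0,-1]]'; python3 -c "
from h import *;s=state();print(s['moment'],s['ft_force'],s['tcp_rot'],s['eef_pos'])"
```

```text
t: 23.35
eef_pos: [541.5, 98.0, 71.1]
tcp_rot: [-3.14, 0.001, -1.79]
ft_force: [5.3, 0.5, 6.2]
opening: 0.143
t: 23.75
eef_pos: [541.5, 98.0, 71.8]
tcp_rot: [-3.14, 0.001, -1.79]
ft_force: [6.1, 1.7, 2.3]
opening: 0.146
[ 0.16477335 -1.07232894 -0.04531683] [6.06110395 1.72301912 2.25456124] [-3.13971908e+00  7.41232674e-04 -1.78952062e+00] [541.46622693  98.03218773  71.76250574]
```

The force drops as the head meets the lips at TCP z 71.8, which puts the grip centre at about 83: locked. Relaxing the push and opening.

```bash
python3 -m inch '[[0,0,0,0.8,-0.19,0.2,-1],[0,0,0,0.8,-0.19,0,-1],[0,0,0,0,0,0,-1],[0,0,0,0,0,0,-1]]'; python3 -m inch '[[0,0,0,0,0,0,-0.5],[0,0,0,0,0,0,-0.3],[0,0,0,0,0,0,-0.2],[0,0,0,0,0,0,-0.2],[0,0,0,0,0,0,-0.2],[0,0,0,0,0,0,-0.2]]'; python3 -c "
from h import *;s=state();print(s['moment'],s['ft_force'],s['tcp_rot'],s['eef_pos'])"
```

```text
t: 24.15
eef_pos: [541.7, 97.9, 71.7]
tcp_rot: [3.14, 0.0, -1.79]
ft_force: [1.5, 4.8, 5.5]
opening: 0.145
t: 24.75
eef_pos: [542.1, 97.4, 71.6]
tcp_rot: [3.141, -0.0, -1.789]
ft_force: [-0.1, -0.1, 0.2]
opening: 0.395
[-0.03356888  0.12753186  0.02731397] [-0.11370039 -0.1022799   0.17274937] [ 3.14134768e+00 -1.65756908e-04 -1.78948918e+00] [542.1453533   97.36050814  71.59185008]
```

Released. Now retreating straight up, then away for a check with both cameras.

```bash
python3 -m inch '[[0,0,0,0,0,5,-0.2],[0,0,0,0,0,15,-0.2],[0,0,0,0,0,30,-0.2],[0,0,0,0,0,40,-0.2],[0,0,0,0,0,40,-0.2],[0,0,0,0,-30,10,-0.2],[0,0,0,0,-40,0,-0.2],[0,0,0,0,-40,0,-0.2],[0,0,0,0,-40,0,-0.2],[0,0,0,0,-40,0,-0.2]]'; python3 -m inch '[[0,0,0,0,-40,0,-0.2],[0,0,0,0,-40,0,-0.2],[0,0,0,0,-40,0,-0.2],[0,0,0,0,-40,0,-0.2],[0,0,0,0,-30,0,-0.2],[0,0,0,0,0,0,-0.2],[0,0,0,0,0,0,-0.2]]'
python3 - <<'E'
from ortho import *
a=np.radians(166.4); e=np.array([np.cos(a),np.sin(a),0]); n=np.array([-e[1],e[0],0]); O=np.array([551.4,97.5,0])
ims=[]
for k in("top","scene"):
    c=cam(k);P=cloud(c,np.ones((384,512),bool))-O; Q=np.c_[P@e,P@n,P[:,2]]
    q=Q[(abs(Q[:,0]-10)<40)&(abs(Q[:,1])<24)&(Q[:,2]>75)&(Q[:,2]<110)]
    w=q[:,:2]-q[:,:2].mean(0); d=np.linalg.svd(w)[2][0]
    print(k,len(q),"x",np.percentile(q[:,0],[3,97]).round(1),"y",np.percentile(q[:,1],[3,97]).round(1),"ztop",np.percentile(q[:,2],[50,90,97]).round(1),"angle",np.degrees(np.arctan2(d[1],d[0])).round(1))
    top=q[q[:,2]>92]; print(" topface z median",np.median(top[:,2]) if len(top) else 0)
    ims.append(ortho(c,96 if k=="top" else 48,551.4,97.5,166.4,(-95,165),(-50,50),2.9))
    for nm in("shell","flux","tbolt","knobstud"):
        r=regions_of(nm,k)
        if r: print(nm,r[0]["score"].__round__(2),np.round(np.median(cloud(c,r[0]["pixels"]),0)))
cv2.imwrite("pics/v10.png",np.vstack(ims))
E
```

```text
t: 25.75
eef_pos: [541.9, -94.1, 212.2]
tcp_rot: [-3.141, -0.0, -1.789]
ft_force: [0.5, 0.3, 0.2]
opening: 0.405
t: 26.45
eef_pos: [541.9, -282.7, 211.6]
tcp_rot: [3.141, 0.0, -1.791]
ft_force: [-0.3, 0.8, 0.5]
opening: 0.399
top 140 x [-14.   35.2] y [-4.1  9.6] ztop [95.1 97.3 98.5] angle 1.0
 topface z median 95.78879828944531
shell 0.64 [506. 225.  46.]
flux 0.83 [654. 207.  74.]
scene 205 x [-18.9  29.5] y [-6.4  6.7] ztop [94.2 96.7 97. ] angle 178.7
 topface z median 95.94761709474662
shell 0.98 [521. 218.  47.]
flux 0.75 [681. 212.  54.]
tbolt 0.79 [ 611. -271.   53.]
knobstud 0.62 [ 472. -268.   59.]
```

View pics/v10.png

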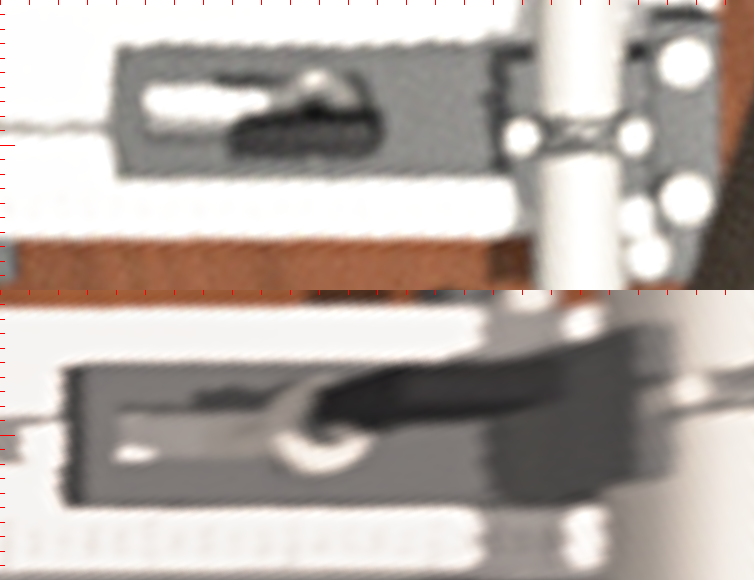

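The wing lies in line with the beam: angle within 1.3°, top at 95.9 mm, so the grip centre is about 82.9 mm. The saddle's dark end touches the stop plate at about (645,130) with no gap. Handing in.

```bash
python3 -c "
from cell import ticket;print(ticket.job_done())"
```

```text
the job is handed in; nothing more can be done
None
```

The job is finished and handed in at about t = 27 s of the 72 s allowed. No verdict was reported. The wing stud is locked in the T-slot, with its wing in line with the beam and the tube block against the end stop.

**What I did:**
- I lifted the stud from the rack's middle pocket and lowered it through the foot slot without contact.
- I slid it until the block met the stop. The peak was about 20 N for a moment, then about 17 N held for roughly 0.5 s.
- I eased off the push, pressed the stud down about 5 mm and turned it 89° clockwise. There was almost no turning moment, and the side force peaked at about 8 N.
- I let it spring up under the lips, opened the gripper and moved clear.

**Last checks:**
- **Wing:** it is within about 1.3° of the beam's line.
- **Height:** both cameras put the grip centre at about 82.9 mm, against 83 for locked.
- **Block:** there is no visible gap at the stop.
- **Bystanders:** the jar and shell are within 2 mm of where they started, and the T-bolt and knob stud are within about 2 mm.
- **Gripper:** it is clear of everything.

**Disagreements and limits:**
- **Camera offset:** the two cameras differ by about 3 mm across the beam and 5 mm along it. I aligned the stud to the slot within one camera's picture.
- **Press force:** pressing down took more force than the spring alone, 12–14 N against an expected 6–8 N. I put that down to friction at the shank and reduced the push.
- **Block travel:** I judged the block home by the force rise and the pictures, not by reading the joint. It moved about 15 mm where I expected 28 mm from the beam sizes.
- **Stud against the seat:** I did not measure the final distance between the stud's axis and the seat directly.

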